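Turn the carton a quarter turn into the reader's corner stop

ROBOT

A 6-joint arm with a two-finger parallel gripper is mounted at the origin on a cart in front of the work surface, level with it; the furniture and walls round the work are solid. World frame = base frame: x ahead of the robot, y to its left, z up, the work surface at z = 0. Lengths are in mm, angles in rad, forces in N, time in s.
With the tool pointing down it reaches from about 300 to 825 mm from the base axis. Payload 5.4 kg.
Tool frame: the origin (TCP) lies on the front face of the gripper's body, between the roots of the fingers; the fingertips stand 88 mm ahead of it and the grasp point (between the pads) lies 69 mm ahead of it; z points along the fingers, y is the line along which they close (so a half turn about z gives the same grasp; the last joint's range is limited). The gripper opens to 92 mm and grips with 3 to 60 N. Pads are 20 mm wide; open, the fingers measure 128 mm over their backs; the gripper's body (75 mm by 189 mm) begins 69 mm behind the grasp point.
Start: joints at [0.92, 0.158, 1.597, -0, 1.386, -0.21], TCP at [245.339, 520.015, 302.701] pointing down, gripper open.
Joint ranges: [-2.91, 2.91], [-0.94, 2.29], [0.18, 2.7], [-1.29, 4.43], [0.17, 2.64], [-3, 3]. Speed limits (rad/s): [2.57, 2.57, 3.14, 3.14, 3.14, 3.14].

INTERFACE

Orientations are given as a 3x3 rotation matrix whose columns are the frame's x, y, z axes.
In Python, from rig import monitor, viewer, finish_job gives the robot as it stands.
- The arm moves only by the tool drive_tool, never from a script. Its argument "commands" is a list of rows, each a list of 7 numbers: the opening, from 0 (shut) to 1 (fully open), then the shift along the world's x, y, z in units of 0.4 m (1.0 is 0.4 m), then the turn, a rotation vector about the world's x, y, z in units of 45 degrees (1.0 is 45 degrees). In form: [[fingers, x, y, z, wx, wy, wz], ...]. A call has 1 to 10 rows; each row shifts and turns the commanded pose from where the row before left it; what a row does not reach is not made up. A row lasts 1/8 s, in which the tool goes at most 62.5 mm and 10.7 degrees, less where a joint would pass 70% of its speed; a pose out of reach is approached as far as the arm can. A call with a number of a shift or a turn outside -1 to 1 is refused whole. A call with a gripper value outside its range is refused whole. The fingers move at their own pace and stop on an object; "newtons" is the grip in N (left out, the last holds). Time passes only in rows, so rows that do not move let the fingers close. It gives the time, the measured TCP pose, the force, the opening and the grip force at its end, in the units of the state.
- monitor.observe(): the state, without advancing time (a new reading comes with each control period).
- viewer.capture(name): name is "scene" or "top"; returns the picture (480x640x3 uint8, red, green, blue); there is no depth.
- viewer.camera_model(name): a dict with "K" (3x3 intrinsics, pixels), "k1" (the pictures are not rectified: a ray, as slopes to the right and down, at radius r is drawn at 1 + k1 r^2 times it, then the intrinsics apply), "world_to_cam" (4x4, takes a point from world to camera coordinates). Camera axes: x right, y down, z forward; pixel columns grow to the right and rows downward; lengths in mm; the calibration is good to about 2 mm. A picture is of the moment at which its call begins. camera_model takes no time and is no camera call.
- finish_job(): hands the job in; it is judged then, once.
The state is a dict: "t": time; "joint_pos": joint angles; "qd": joint speeds; "tau": joint torques, N m; "tcp_pos": TCP position; "orientation": TCP orientation; "wrist_force": force on the tool from outside, world axes, zero at the start; "torque": the same for the moment, N m; "gripper_width": opening from 0.0 (shut) to 1.0 (fully open); "grip_force": force on a finger pad.
Only numpy, scipy, OpenCV 4.12 (cv2) and the standard library are available. Lean on these libraries where they do the work, as an engineer would, in place of code of your own. Each camera call takes 0.05 s, during which the arm holds its last target. There are 200 camera calls.

TASK

Turn the blue-topped carton that stands at the corner stop a quarter turn clockwise (seen from above) by swinging its near end round its far right corner, so that its printed long side faces the robot, and then press it home until it is snug against both rails of the corner stop under the reader. The corner it turns about must stay within 8 cm of where it was, and the carton must stay flat on the bench. Do not bump the reader (reach in under it with a tilted tool) or disturb the other things.

Things in the scene. Friction and masses are not known exactly. Their poses are not given: they have to be found in the camera images.
- dock: corner stop fixed to the bench: two aluminium rails 35 mm high, 12 mm thick. Origin on the bench at the inner corner; x away from the robot, y left (yaw within 0.2 of the world's). Back rail: inner face x = 0, from y = -12 to 160 mm; right rail: inner face y = 0, from x = 0 to -130 mm. Outside, flanges 5 mm high reach 38 mm from the inner faces. The seat is x < 0, y > 0
- reader: grey code reader fixed above the seat; origin and axes of the dock. Head: x -120 to -30, y 20 to 120, z 215 to 265 mm; an arm (z 261 to 288) joins it to a post 20 mm thick, 293 high at x 35, y -45. An upright gripper in front of the seated carton would hit the head: lean the tool back towards the robot by 25 to 45 degrees, fingertips forward
- carton_mid (a point): centre, 35 mm above the bench, of a closed rigid carton 100 (its x) x 150 (y) x 70 (z) mm, 0.2 to 0.42 kg, blue top, white printed -x (long) and +y (short) sides, the others blue. Too wide to grasp; 5 to 18 N slide it. It starts with its y axis towards the robot (printed side right, yaw about a quarter turn more than the dock's). Seated, its axes are the dock's and this point is at x = -50, y = 75 mm of the dock
- carton_face (a point): centre of the carton's printed long side, half-way up; axes as carton_mid
- carton_corner (a point): the carton's pivot corner, half-way up, at its -x, -y edge (one end of the printed side). At the start it is the far right corner, beside the right rail's near end and 1 to 22 mm from its inner face; seated, it is the near right corner, at x = -100, y = 0 mm of the dock. Axes as carton_mid
- tip_box: green pipette tip box, 85 x 123 x 94 mm, standing left of the seat; origin under its centre; leave it
- amber_bottle: bottle with orange cap, 70 mm wide, 131 mm high, standing right of the corner stop; origin under its centre; leave it
- blue_tip_box: blue pipette tip box, 85 x 123 x 94 mm, further left; origin under its centre; leave it
- flask: clear conical flask, 67 mm wide, 110 mm high, at the right; origin under its centre; leave it
- dish: petri dish, 90 mm wide, 15 mm high, at the right; origin under its centre; leave it
- carton: the same carton; origin under its centre on the bench; axes as carton_mid

How it is judged (in metres and radians):
At the end, for the whole second after the job is handed in: The carton stands flat and at rest in the corner stop, its printed side towards the robot, square to the rails within 4 degrees, with no more than 8 mm left between it and where it would touch either rail (x of carton_mid in the frame of dock between -0.058 and -0.04 m and y of carton_mid in the frame of dock between 0.065 and 0.083 m and angle between the x axis of carton_mid and the x axis of dock, either way round below 0.07 rad and x of carton_face in the frame of dock below -0.085 m and height (world z) of carton_mid below 0.04 m and angle between carton_mid's own z axis and vertical below 0.05 rad and linear speed of carton below 0.01 m/s).
It fails at once if the carton is lifted or tipped by more than 14 degrees (height (world z) of carton_mid above 0.06 m or angle between carton_mid's own z axis and vertical above 0.25 rad).
It fails at once if the pivot corner strays more than 90 mm from where it began (distance of carton_corner from where it was at the start of the episode above 0.09 m).
It fails at once if the robot bumps the reader with more than 8 N (contact force between any of the arm, the fingers and reader above 8 N).
It fails at once if a bystander is moved more than 25 mm (distance of any of tip_box, amber_bottle, blue_tip_box, flask, dish from where it was at the start of the episode above 0.025 m).
It also fails if it takes over 67 s, if anything falls off the work surface, if the arm or the gripper's body presses on something with over 40 N, if the wrist force passes 120 N, or if a joint passes its speed limit or range.

## Working session

There is one attempt and no reset: what is moved stays moved. The work goes in short steps, Python scripts to look and compute and a tool call to move; the robot and the scene stay as the last step left them, time stands still between calls to the robot, and variables do not carry over. Pictures are saved under pics/ and viewed, at most 10 in all, crops included, and the job is handed in when it is done.

Besides the shell and the picture viewer there is one more tool, called after "Emit:" as name(argument=value, ...) on one line, values as JSON. drive_tool: Moves the arm, as the interface text tells. Shifts and turns lie within -1 to 1; 1 stands for 0.4 m of shift or 45 degrees of turn. Its arguments: {"type":"object","properties":{"commands":{"type":"array","items":{"type":"array","items":{"type":"number","minimum":-1,"maximum":1}}},"newtons":{"type":"number"}},"required":["commands"]}

```bash
mkdir -p pics
cat > h.py <<'E'
import numpy as np, cv2
from rig import monitor, viewer, finish_job
def px2w(cam,u,v,z):
    m=viewer.camera_model(cam);K=np.array(m["K"]);T=np.array(m["world_to_cam"])
    d=np.array([(u-K[0,2])/K[0,0],(v-K[1,2])/K[1,1]]);s=d.copy()
    for _ in range(20): s=d/(1+m["k1"]*(s@s))
    R=T[:3,:3];c=-R.T@T[:3,3];r=R.T@np.array([s[0],s[1],1])
    return (c+r*(z-c[2])/r[2])
def w2px(cam,p):
    m=viewer.camera_model(cam);K=np.array(m["K"]);T=np.array(m["world_to_cam"])
    q=T[:3,:3]@np.array(p)+T[:3,3];s=q[:2]/q[2];s=s*(1+m["k1"]*(s@s))
    return K[0,0]*s[0]+K[0,2],K[1,1]*s[1]+K[1,2]
E
python3 - <<'E'
from h import *
for n in("top","scene"):
    im=viewer.capture(n); cv2.imwrite(f"pics/{n}0.png",im[:,:,::-1])
    m=viewer.camera_model(n); T=np.array(m["world_to_cam"]); print(n,-T[:3,:3].T@T[:3,3],m["k1"])
s=monitor.observe();print(s["t"],s["orientation"],s["wrist_force"])
E
```

```text
top [ 468.65542806  -37.07780519 1067.64543172] -0.10284835367227818
scene [-344.17490237 -642.21302212  876.69133458] -0.01870696141247333
0.1 [[-9.04419156e-01  4.26643797e-01 -1.02954172e-03]
 [ 4.26644877e-01  9.04418283e-01 -1.31058050e-03]
 [ 3.71985320e-04 -1.62456281e-03 -9.99998611e-01]] [-0.30858093  0.12864854  0.11242536]
```

View pics/top0.png

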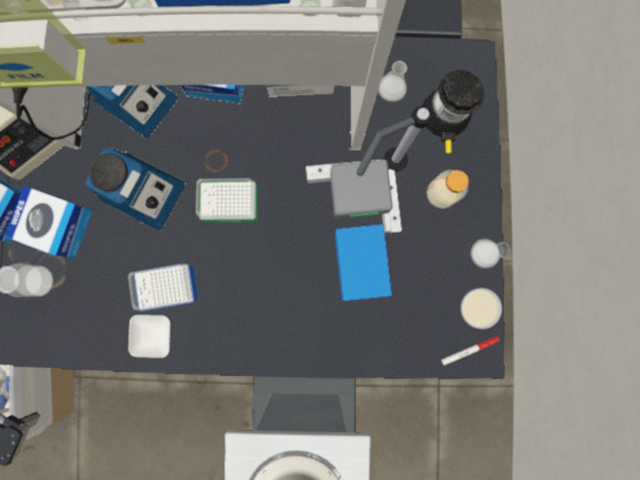

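View pics/scene0.png

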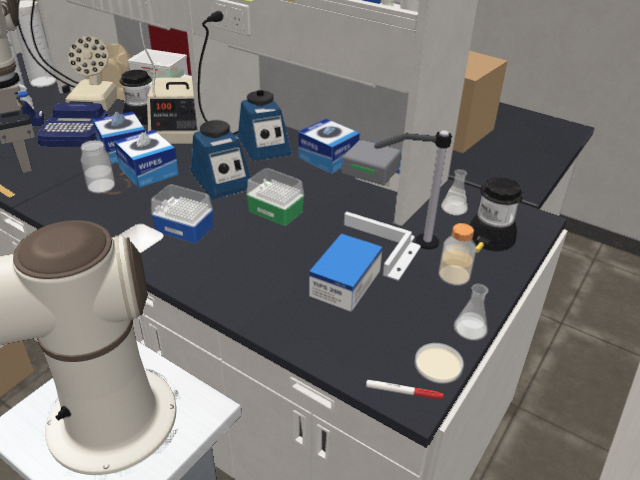

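Top view: carton top corners are near (336,227), (383,225), (391,297), (343,300), with the dock rails behind it and the reader head at (361,188). The scene view shows the L-shaped rails clearly. I'll enlarge both.

Run:
```python
import cv2
a=cv2.imread("pics/top0.png")[145:310,295:415]; b=cv2.imread("pics/scene0.png")[200:315,295:430]
a=cv2.resize(a,None,fx=3.5,fy=3.5,interpolation=cv2.INTER_CUBIC); b=cv2.resize(b,None,fx=5.5,fy=5,interpolation=cv2.INTER_CUBIC)
cv2.imwrite("pics/topc.png",a);cv2.imwrite("pics/scenec.png",b);print(a.shape,b.shape)
```

```text
(578, 420, 3) (575, 742, 3)
```

View pics/topc.png

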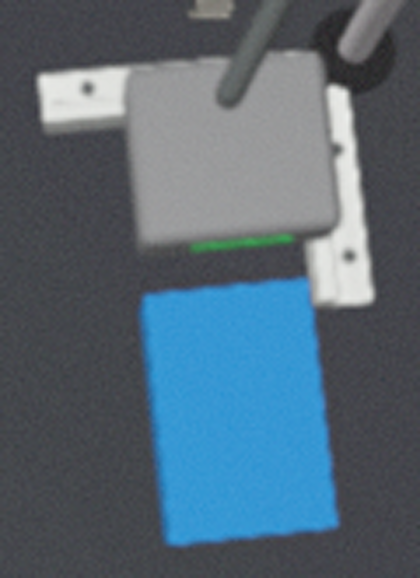

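View pics/scenec.png

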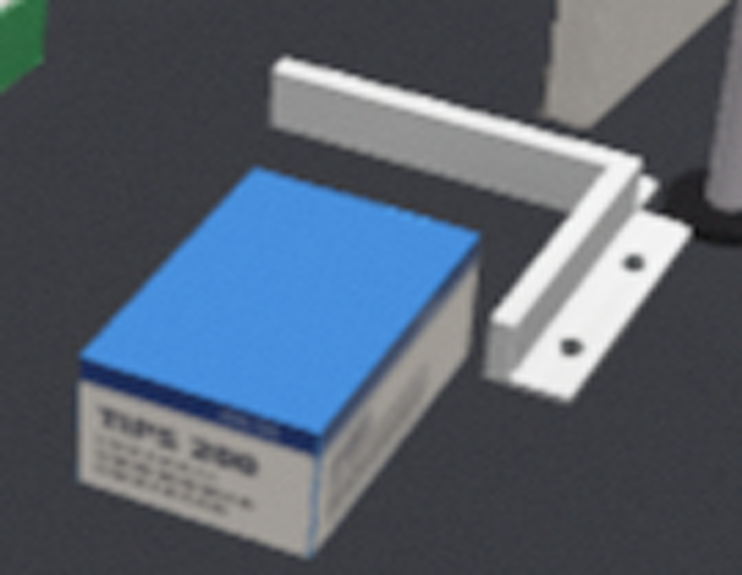

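The crops show the carton's top corners and the rails' top edges clearly. I'll convert them to positions.

Run:
```python
from h import *
T=lambda x,y:((x+.5)/3.5-.5+295,(y+.5)/3.5-.5+145)
S=lambda x,y:((x+.5)/5.5-.5+295,(y+.5)/5-.5+200)
ct=[px2w("top",*T(*p),70)[:2] for p in[(143,295),(309,279),(338,526),(167,545)]]
cs=[px2w("scene",*S(*p),70)[:2] for p in[(258,168),(480,236),(318,437),(80,355)]]
for n,c in(("top",ct),("scene",cs)):
    c=np.array(c);print(n,c.round(1).tolist(),c.mean(0).round(1),[np.linalg.norm(c[i]-c[(i+1)%4]).round(1) for i in range(4)])
    d=c[[0,1]].sum(0)-c[[2,3]].sum(0);print("long axis deg",np.degrees(np.arctan2(d[1],d[0])))
for n,p in dict(backL=(274,74),corner=(603,170),rightN=(490,320),rightNout=(515,325)).items(): print(n,px2w("scene",*S(*p),35)[:2].round(1))
for n,p in dict(backLfront=(44,122),flL=(38,74),flangeNR=(374,303),rN_in=(316,304)).items(): print("top",n,px2w("top",*T(*p),35)[:2].round(1),px2w("top",*T(*p),5)[:2].round(1))
```

```text
top [[597.7, -75.6], [609.0, -175.3], [461.5, -193.0], [448.9, -91.6]] [ 529.3 -133.8] [np.float64(100.4), np.float64(148.6), np.float64(102.2), np.float64(149.7)]
long axis deg 6.496188571597407
scene [[596.8, -78.3], [606.9, -176.3], [457.4, -194.0], [448.2, -94.8]] [ 527.3 -135.8] [np.float64(98.5), np.float64(150.5), np.float64(99.7), np.float64(149.5)]
long axis deg 6.546693575113604
backL [706.7 -17.8]
corner [ 723.3 -173.4]
rightN [ 598.  -189.3]
rightNout [ 600.8 -199.1]
top backLfront [710.8 -13.5] [717.8 -12.8]
top flL [741.7  -9.2] [749.6  -8.4]
top flangeNR [ 599.5 -220.7] [ 603.3 -226.1]
top rN_in [ 598.3 -184.5] [ 602.1 -188.8]
```

Emit:
drive_tool(commands=[[0,0.025,-0.133,-0.02,0,0,0.071],[0,0.025,-0.133,-0.02,0,0,0.071],[0,0.025,-0.133,-0.02,0,0,0.071],[0,0.025,-0.133,-0.02,0,0,0.071],[0,0.025,-0.133,-0.02,0,0,0.071],[0,0.025,-0.133,-0.02,0,0,0.071],[0,0.025,-0.133,-0.02,0,0,0.071],[0,0.025,-0.133,-0.02,0,0,0.071],[0,0.025,-0.133,-0.02,0,0,0.071],[0,0.025,-0.133,-0.02,0,0,0.071]])

```text
t: 1.35
tcp_pos: [345.2, -13.7, 222.4]
orientation: [[-0.993, -0.118, 0.001], [-0.118, 0.993, -0.0], [-0.001, -0.0, -1.0]]
wrist_force: [1.1, 1.5, 0.5]
gripper_width: 0.002
grip_force: 0.0
```

Emit:
drive_tool(commands=[[0,0.008,-0.0265,-0.029,0.0075,-0.0663,0],[0,0.008,-0.0265,-0.029,0.0075,-0.0663,0],[0,0.008,-0.0265,-0.029,0.0075,-0.0663,0],[0,0.008,-0.0265,-0.029,0.0075,-0.0663,0],[0,0.008,-0.0265,-0.029,0.0075,-0.0663,0],[0,0.008,-0.0265,-0.029,0.0075,-0.0663,0],[0,0.008,-0.0265,-0.029,0.0075,-0.0663,0],[0,0.008,-0.0265,-0.029,0.0075,-0.0663,0],[0,0.008,-0.0265,-0.029,0.0075,-0.0663,0],[0,0.008,-0.0265,-0.029,0.0075,-0.0663,0]])

```text
t: 2.6
tcp_pos: [380.0, -113.3, 111.4]
orientation: [[-0.865, -0.107, 0.49], [-0.094, 0.994, 0.051], [-0.493, -0.002, -0.87]]
wrist_force: [-0.5, -1.5, -0.7]
gripper_width: 0.005
grip_force: 0.0
```

Emit:
drive_tool(commands=[[0,0.02,0.002,0,0,0,0],[0,0.02,0.002,0,0,0,0],[0,0.015,0.002,0,0,0,0],[0,0.015,0.002,0,0,0,0],[0,0.015,0.002,0,0,0,0],[0,0.015,0.002,0,0,0,0],[0,0.015,0.002,0,0,0,0],[0,0,0,0,0,0,0]])

```text
t: 3.6
tcp_pos: [426.7, -107.2, 112.2]
orientation: [[-0.865, -0.111, 0.489], [-0.098, 0.994, 0.052], [-0.492, -0.003, -0.87]]
wrist_force: [-2.0, 0.3, 1.0]
gripper_width: 0.005
grip_force: 0.8
```

```bash
cat >> h.py <<'E'
from scipy.optimize import minimize
D=np.array([725.,-174.]); YAW=np.radians(6.5)
def masks(n):
    im=viewer.capture(n); hsv=cv2.cvtColor(im,cv2.COLOR_RGB2HSV)
    blue=cv2.inRange(hsv,(98,130,150),(112,255,255)); dark=(im.max(2)<85).astype(np.uint8)*255
    return im,blue,dark
CO=np.array([(-50,-75),(50,-75),(50,75),(-50,75)],float)
def quad(p):
    c,s=np.cos(p[2]),np.sin(p[2]); return CO@np.array([[c,s],[-s,c]])+p[:2]
def fit(p0,name=None,cams=("scene","top")):
    "p0=(x,y,yaw) world; best pose of the carton's top, bench seen inside or blue seen outside is wrong"
    M={}
    for n in cams:
        im,b,d=masks(n)
        if name: cv2.imwrite(f"pics/{name}_{n}.png",im[:,:,::-1])
        u,v=w2px(n,[*p0[:2],70]);roi=np.zeros_like(b);cv2.circle(roi,(int(u),int(v)),75,255,-1)
        M[n]=(b&roi,d)
    def cost(p):
        t=0
        for n in cams:
            q=np.array([w2px(n,[x,y,70]) for x,y in quad(p)])
            m=np.zeros((480,640),np.uint8);cv2.fillPoly(m,[np.round(q*16).astype(np.int32)],255,cv2.LINE_AA,4)
            m=m/255.;b,d=M[n];t+=(b/255*(1-m)).sum()+(m*d/255).sum()+0.3*(m*(1-np.maximum(b,d)/255)).sum()
        return t
    best=None
    for dy in np.radians([-20,-8,0,8,20]):
      for sh in [(0,0),(10,10)]:
        x=np.array([p0[0]+sh[0],p0[1]+sh[1],p0[2]+dy])
        r=minimize(cost,x,method="Nelder-Mead",options=dict(initial_simplex=[x,x+[12,0,0],x+[0,12,0],x+[0,0,.15]],maxiter=120,xatol=.1,fatol=.5))
        if best is None or r.fun<best.fun: best=r
    p=best.x;c,s=np.cos(YAW),np.sin(YAW);R=np.array([[c,s],[-s,c]])
    q=quad(p)
    print("centre",p[:2].round(1),"yaw",np.degrees(p[2]).round(1),"cost",round(best.fun),"| dock: centre",(R@(p[:2]-D)).round(1),"rel yaw",np.degrees(p[2]-YAW).round(1),"corner",(R@(q[0]-D)).round(1),"| world corners",q.round(0).tolist())
    return p
E
python3 - <<'E'
from h import *
s=monitor.observe();print(s["t"],np.round(s["tcp_pos"],1),np.round(s["wrist_force"],1))
fit((545,-134,np.radians(90)),"a")
E
```

```text
3.6 [ 426.7 -107.2  112.2] [-2.   0.3  1. ]Traceback (most recent call last):
  File "<stdin>", line 3, in <module>
  File "h.py", line 41, in fit
    r=minimize(cost,x,method="Nelder-Mead",options=dict(initial_simplex=[x,x+[12,0,0],x+[0,12,0],x+[0,0,.15]],maxiter=120,xatol=.1,fatol=.5))
    res = _minimize_neldermead(fun, x0, args, callback, bounds=bounds,
                               **options)
    fsim[j] = func(sim[j])
              ~~~~^^^^^^^^
    fx = function(np.copy(x), *(wrapper_args + args))
  File "h.py", line 33, in cost
    q=np.array([w2px(n,[x,y,70]) for x,y in quad(p)])
                ~~~~^^^^^^^^^^^^
  File "h.py", line 10, in w2px
    m=viewer.camera_model(cam);K=np.array(m["K"]);T=np.array(m["world_to_cam"])
ValueError: time passes only in moves, steps and waits
```

```bash
sed -i 's/m=viewer.camera_model(cam)/m=CM(cam)/; 2a from functools import lru_cache\nCM=lru_cache(None)(lambda n: viewer.camera_model(n))' h.py
python3 - <<'E'
from h import *
fit((545,-134,np.radians(90)),"a")
E
python3 -c "
import cv2
a=cv2.imread('pics/a_top.png')[130:380,200:500];b=cv2.imread('pics/a_scene.png')[150:400,200:500]
cv2.imwrite('pics/a2.png',cv2.resize(cv2.hconcat([a,b]),(800,333)))"
```

```text
centre [ 554.4 -136. ] yaw 91.9 cost 633 | dock: centre [-165.2   57.1] rel yaw 85.4 corner [-94.5   1.2] | world corners [[631.0, -184.0], [628.0, -84.0], [478.0, -88.0], [481.0, -188.0]]
```

View pics/a2.png

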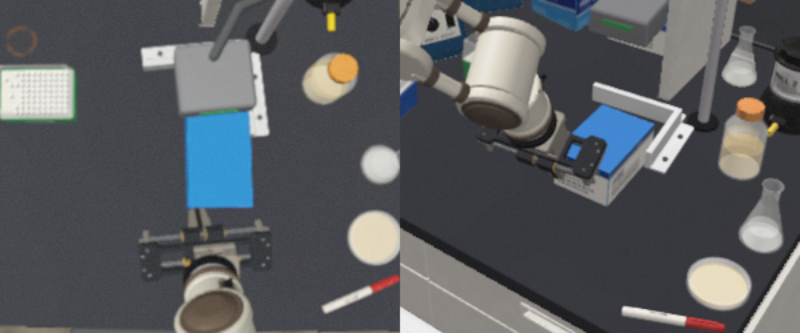

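Emit:
drive_tool(commands=[[0,-0.075,-0.008,0,0,0,0],[0,0,-0.1,0,0,0,0],[0,0,-0.1,0,0,0,0],[0,0,-0.1,0,0,0,0],[0,0.08,0.008,0,0,0,0],[0,0.08,0.008,0,0,0,0],[0,0,0,0,0,0,0]])

```text
t: 4.68
tcp_pos: [479.2, -208.6, 133.1]
orientation: [[-0.886, -0.086, 0.456], [-0.08, 0.996, 0.032], [-0.457, -0.008, -0.89]]
wrist_force: [-0.2, -0.4, -0.7]
gripper_width: 0.005
grip_force: 0.0
```

Run:
```python
from h import *
s=monitor.observe();R=np.array(s["orientation"]);t=np.array(s["tcp_pos"])+88*R[:,2];print(s["t"],t.round(1),np.round(s["wrist_force"],1))
C=np.array([-95,0.]);c,q=np.cos(YAW),np.sin(YAW);Rd=np.array([[c,-q],[q,c]])
prev=t[:2]
for th,r in zip(np.radians(np.arange(5,90,8)),np.linspace(130,112,11)):
    n=np.array([np.sin(th),np.cos(th)]);h=18*n[1]+9*n[0]
    w=D+Rd@(C+r*np.array([-np.cos(th),np.sin(th)])-h*n)
    print(np.degrees(th).round(),w.round(1),"delta units",((w-prev)/400).round(3));prev=w
```

```text
4.675 [ 519.3 -205.8   54.8] [-0.2 -0.4 -0.7]
5.0 [ 501.1 -206.9] delta units [-0.045 -0.003]
13.0 [ 501.  -189.7] delta units [-0.     0.043]
21.0 [ 503.2 -172.5] delta units [0.006 0.043]
29.0 [ 507.8 -155.6] delta units [0.011 0.042]
37.0 [ 514.8 -139.5] delta units [0.017 0.04 ]
45.0 [ 524.  -124.4] delta units [0.023 0.038]
53.0 [ 535.5 -110.7] delta units [0.029 0.034]
61.0 [548.9 -98.8] delta units [0.034 0.03 ]
69.0 [564.1 -89.1] delta units [0.038 0.024]
77.0 [580.5 -81.8] delta units [0.041 0.018]
85.0 [598.  -77.1] delta units [0.044 0.012]
```

Emit:
drive_tool(commands=[[0,-0.02,-0.03,-0.02,0,0,0],[0,-0.02,-0.01,-0.025,0,0,0],[0,0,0,0,0,0,0]])

```text
t: 5.05
tcp_pos: [460.5, -224.1, 113.8]
orientation: [[-0.887, -0.083, 0.454], [-0.076, 0.997, 0.033], [-0.455, -0.005, -0.891]]
wrist_force: [-0.8, 0.2, -0.0]
gripper_width: 0.007
grip_force: 0.0
```

Run:
```python
from h import *
s=monitor.observe();R=np.array(s["orientation"]);t=np.array(s["tcp_pos"])+88*R[:,2];print(s["t"],t.round(1),R[:,2].round(2),np.round(s["wrist_force"],1),np.round(s["joint_pos"],2))
fit((554,-136,np.radians(91)),"b")
```

```text
5.05 [ 500.4 -221.2   35.4] [ 0.45  0.03 -0.89] [-0.8  0.2 -0. ] [-0.87  0.08  2.17  0.61  0.7  -2.95]
centre [ 555.4 -135.1] yaw 92.2 cost 1461 | dock: centre [-164.2   57.9] rel yaw 85.7 corner [-93.1   2.4] | world corners [[632.0, -182.0], [628.0, -82.0], [478.0, -88.0], [482.0, -188.0]]
```

Emit:
drive_tool(commands=[[0,0,0.036,0,0,0,0],[0,0,0.043,0,0,0,0],[0,0.006,0.043,0,0,0,0],[0,0.011,0.042,0,0,0,0],[0,0.017,0.04,0,0,0,0],[0,0,0,0,0,0,0]])

```text
t: 5.9
tcp_pos: [475.2, -140.3, 114.2]
orientation: [[-0.887, -0.088, 0.454], [-0.081, 0.996, 0.035], [-0.455, -0.005, -0.89]]
wrist_force: [0.8, 0.7, 0.4]
gripper_width: 0.004
grip_force: 0.0
```

```bash
cat > st.py <<'E'
from h import *
import sys
s=monitor.observe();R=np.array(s["orientation"]);t=np.array(s["tcp_pos"])+88*R[:,2];print(round(s["t"],2),t.round(1),R[:,2].round(2),np.round(s["wrist_force"],1),np.round(s["joint_pos"],2))
a=sys.argv; fit((float(a[1]),float(a[2]),np.radians(float(a[3]))),a[4])
E
python3 st.py 560 -120 65 c
```

```text
5.9 [ 515.1 -137.2   35.8] [ 0.45  0.04 -0.89] [0.8 0.7 0.4] [-0.69  0.01  2.24  0.57  0.62 -2.77]
centre [583.9 -92.8] yaw 70.9 cost 1060 | dock: centre [-131.    96.6] rel yaw 64.4 corner [-85.   19.1] | world corners [[638.0, -165.0], [671.0, -70.0], [529.0, -21.0], [497.0, -116.0]]
```

```bash
python3 -c "
import cv2
a=cv2.imread('pics/c_top.png')[130:330,260:460];b=cv2.imread('pics/c_scene.png')[190:340,270:470]
cv2.imwrite('pics/c2.png',cv2.hconcat([cv2.resize(a,(400,400)),cv2.resize(b,(400,400))]))"
```

```text
(no output)
```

View pics/c2.png

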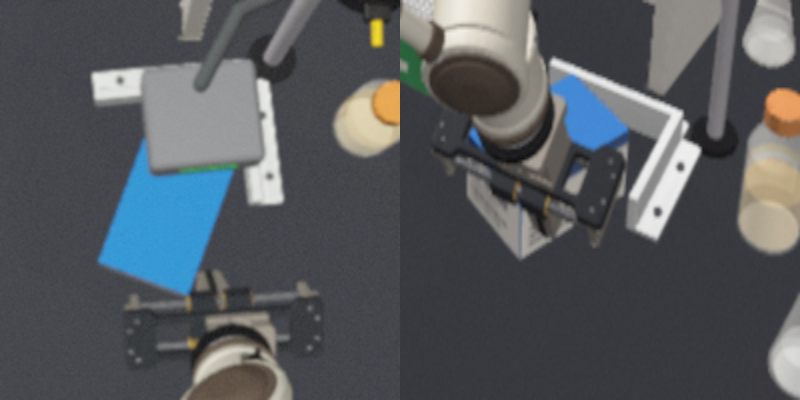

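Top: the carton is turned about 21°, its near corners at crop (98,262) and (190,293), with a gap to the right rail. That agrees with the fit, so I'll continue the swing from there, slower and nearer the end.

```bash
cat > arc.py <<'E'
from h import *
import sys
cx,cy,a0,a1,n,r0,r1=map(float,sys.argv[1:])
s=monitor.observe();R=np.array(s["orientation"]);t=np.array(s["tcp_pos"])+88*R[:,2]
C=np.array([cx,cy]);c,q=np.cos(YAW),np.sin(YAW);Rd=np.array([[c,-q],[q,c]]);prev=t[:2]
for th,r in zip(np.radians(np.linspace(a0,a1,int(n))),np.linspace(r0,r1,int(n))):
    m=np.array([np.sin(th),np.cos(th)]);h=18*m[1]+9*m[0]
    w=D+Rd@(C+r*np.array([-np.cos(th),np.sin(th)])-h*m)
    print(np.degrees(th).round(),w.round(1),((w-prev)/400).round(3));prev=w
E
python3 arc.py -86 17 30 62 7 134 136
```

```text
30.0 [ 506.7 -131.8] [-0.021  0.017]
35.0 [ 510.4 -119.5] [0.009 0.031]
41.0 [ 515.2 -107.4] [0.012 0.03 ]
46.0 [521.4 -95.6] [0.015 0.029]
51.0 [528.8 -84.4] [0.018 0.028]
57.0 [537.4 -73.8] [0.021 0.026]
62.0 [547.1 -64.1] [0.024 0.024]
```

Emit:
drive_tool(commands=[[0,-0.02,0.012,0,0,0,0],[0,0.009,0.031,0,0,0,0],[0,0.012,0.03,0,0,0,0],[0,0.015,0.029,0,0,0,0],[0,0.018,0.028,0,0,0,0],[0,0.01,0.013,0,0,0,0],[0,0,0,0,0,0,0]])

```text
t: 6.88
tcp_pos: [492.9, -84.8, 114.4]
orientation: [[-0.887, -0.085, 0.454], [-0.079, 0.996, 0.034], [-0.456, -0.006, -0.89]]
wrist_force: [-0.1, 0.1, 0.2]
gripper_width: 0.004
grip_force: 0.0
```

```bash
python3 st.py 600 -80 48 d
```

```text
6.88 [532.9 -81.9  36.1] [ 0.45  0.03 -0.89] [-0.1  0.1  0.2] [-0.54  0.01  2.24  0.52  0.56 -2.59]
centre [614.9 -68. ] yaw 49.0 cost 974 | dock: centre [-97.4 117.8] rel yaw 42.5 corner [-83.6  28.8] | world corners [[639.0, -155.0], [704.0, -79.0], [591.0, 19.0], [525.0, -57.0]]
```

```bash
python3 arc.py -85 30 50 80 7 136 128
```

```text
50.0 [525.8 -73.6] [-0.018  0.022]
55.0 [534.7 -64.7] [0.022 0.022]
60.0 [544.3 -56.6] [0.024 0.02 ]
65.0 [554.7 -49.5] [0.026 0.018]
70.0 [565.8 -43.4] [0.028 0.015]
75.0 [577.3 -38.4] [0.029 0.013]
80.0 [589.3 -34.5] [0.03 0.01]
```

Emit:
drive_tool(commands=[[0,-0.015,0.02,0,0,0,0],[0,0.022,0.022,0,0,0,0],[0,0.024,0.02,0,0,0,0],[0,0.026,0.018,0,0,0,0],[0,0.028,0.015,0,0,0,0],[0,0.015,0.007,0,0,0,0],[0,0,0,0,0,0,0]])

```text
t: 7.85
tcp_pos: [533.1, -44.4, 114.4]
orientation: [[-0.887, -0.085, 0.455], [-0.079, 0.996, 0.033], [-0.456, -0.006, -0.89]]
wrist_force: [-1.3, -0.0, -0.8]
gripper_width: 0.003
grip_force: 0.6
```

```bash
python3 st.py 625 -60 28 e
```

```text
7.85 [573.1 -41.5  36.1] [ 0.45  0.03 -0.89] [-1.3 -0.  -0.8] [-0.4   0.09  2.15  0.44  0.52 -2.4 ]
centre [642.4 -43.2] yaw 26.5 cost 1058 | dock: centre [-67.3 139.3] rel yaw 20.0 corner [-88.6  51.7] | world corners [[631.0, -133.0], [721.0, -88.0], [654.0, 46.0], [564.0, 2.0]]
```

Run:
```python
from h import *
for p in [(197,179),(255,179),(257,219),(198,221)]: print(px2w("top",*p,94)[:2].round(0))
```

```text
[695. 215.]
[697.  94.]
[613.  87.]
[607. 209.]
```

Emit:
drive_tool(commands=[[0,-0.1,-0.01,0,0,0,0],[0,0,0.08,0,0,0,0],[0,0,0.08,0,0,0,0],[0,0,0.08,0,0,0,0],[0,0,0,0,0,0,0],[0,0.08,0,0,0,0,0],[0,0.08,0,0,0,0,0],[0,0,0,0,0,0,0]])

```text
t: 8.95
tcp_pos: [559.4, 45.8, 115.9]
orientation: [[-0.885, -0.083, 0.458], [-0.078, 0.996, 0.032], [-0.459, -0.008, -0.888]]
wrist_force: [-0.4, 0.3, 0.2]
gripper_width: 0.005
grip_force: 0.0
```

```bash
python3 st.py 642 -43 26 f
```

```text
8.95 [599.8  48.5  37.7] [ 0.46  0.03 -0.89] [-0.4  0.3  0.2] [-0.18  0.15  2.08  0.26  0.46 -2.05]
centre [642.1 -43.2] yaw 26.3 cost 735 | dock: centre [-67.6 139.3] rel yaw 19.8 corner [-89.2  51.8] | world corners [[631.0, -133.0], [720.0, -88.0], [654.0, 46.0], [564.0, 2.0]]
```

Emit:
drive_tool(commands=[[0,0.003,-0.025,0,0,0,0],[0,0.003,-0.025,0,0,0,0],[0,0.003,-0.025,0,0,0,0],[0,0.003,-0.025,0,0,0,0],[0,0,0,0,0,0,0]])

```text
t: 9.68
tcp_pos: [561.2, 6.6, 114.3]
orientation: [[-0.887, -0.084, 0.454], [-0.077, 0.996, 0.033], [-0.455, -0.006, -0.89]]
wrist_force: [-0.3, 0.9, 0.2]
gripper_width: 0.004
grip_force: 0.3
```

```bash
python3 st.py 645 -65 22 g
```

```text
9.68 [601.2   9.5  35.9] [ 0.45  0.03 -0.89] [-0.3  0.9  0.2] [-0.27  0.15  2.08  0.33  0.48 -2.19]
centre [645. -69.] yaw 27.0 cost 973 | dock: centre [-67.6 113.4] rel yaw 20.5 corner [-88.3  25.6] | world corners [[634.0, -159.0], [724.0, -113.0], [656.0, 20.0], [566.0, -25.0]]
```

Emit:
drive_tool(commands=[[0,0.003,-0.025,0,0,0,0],[0,0.003,-0.025,0,0,0,0],[0,0,0,0,0,0,0],[0,-0.01,0.05,0,0,0,0],[0,-0.1,0.0,0,0,0,0],[0,-0.08,-0.03,0,0,0,0],[0,0,-0.08,0,0,0,0],[0,0,0,0,0,0,0]])

```text
t: 10.78
tcp_pos: [488.7, -38.3, 115.3]
orientation: [[-0.886, -0.081, 0.457], [-0.076, 0.997, 0.03], [-0.458, -0.008, -0.889]]
wrist_force: [0.0, -0.8, 0.7]
gripper_width: 0.001
grip_force: 0.0
```

```bash
python3 st.py 647 -90 27 h
```

```text
10.78 [528.9 -35.6  37.1] [ 0.46  0.03 -0.89] [ 0.  -0.8  0.7] [-0.44 -0.03  2.27  0.46  0.52 -2.45]
centre [646.9 -89.2] yaw 25.2 cost 817 | dock: centre [-68.   93.1] rel yaw 18.7 corner [-91.3   6. ] | world corners [[634.0, -178.0], [724.0, -136.0], [660.0, -0.0], [570.0, -43.0]]
```

Emit:
drive_tool(commands=[[0,0.03,-0.06,0,0,0,0],[0,0.03,0.003,0,0,0,0],[0,0.025,0.003,0,0,0,0],[0,0.025,0.003,0,0,0,0],[0,0.025,0.003,0,0,0,0],[0,0.02,0.002,0,0,0,0],[0,0,0,0,0,0,0]])

```text
t: 11.75
tcp_pos: [550.9, -55.0, 114.8]
orientation: [[-0.886, -0.085, 0.456], [-0.079, 0.996, 0.032], [-0.457, -0.007, -0.89]]
wrist_force: [-0.5, 0.3, -0.3]
gripper_width: 0.001
grip_force: 0.0
```

```bash
python3 st.py 650 -85 15 i
```

```text
11.75 [591.  -52.2  36.5] [ 0.46  0.03 -0.89] [-0.5  0.3 -0.3] [-0.41  0.14  2.1   0.44  0.52 -2.41]
centre [661.  -88.9] yaw 12.7 cost 1206 | dock: centre [-53.9  91.8] rel yaw 6.2 corner [-95.6  11.8] | world corners [[629.0, -173.0], [726.0, -151.0], [693.0, -5.0], [596.0, -27.0]]
```

Emit:
drive_tool(commands=[[0,0.016,0.002,0,0,0,0],[0,0.012,0.001,0,0,0,0],[0,0,0,0,0,0,0]])

```text
t: 12.22
tcp_pos: [561.6, -53.8, 114.5]
orientation: [[-0.886, -0.085, 0.455], [-0.078, 0.996, 0.033], [-0.456, -0.007, -0.89]]
wrist_force: [-0.2, 0.3, -0.3]
gripper_width: 0.004
grip_force: 0.4
```

```bash
python3 st.py 663 -88 8 j
```

```text
12.22 [601.7 -50.9  36.2] [ 0.45  0.03 -0.89] [-0.2  0.3 -0.3] [-0.4   0.16  2.07  0.43  0.52 -2.39]
centre [665.9 -91.3] yaw 6.8 cost 1278 | dock: centre [-49.3  88.8] rel yaw 0.3 corner [-98.9  13.6] | world corners [[625.0, -172.0], [724.0, -160.0], [707.0, -11.0], [607.0, -23.0]]
```

Emit:
drive_tool(commands=[[0,-0.11,-0.01,0,0,0,0],[0,0,0.09,0,0.02,-0.177,0],[0,0,0.09,-0.016,0,0,0],[0,0,0,0,0,0,0],[0,0.08,0,0,0,0,0],[0,0.08,0,0,0,0,0],[0,0,0,0,0,0,0]])

```text
t: 13.2
tcp_pos: [584.5, 10.8, 109.8]
orientation: [[-0.817, -0.085, 0.57], [-0.072, 0.996, 0.045], [-0.572, -0.004, -0.82]]
wrist_force: [-0.2, -0.0, -0.4]
gripper_width: 0.005
grip_force: 0.0
```

```bash
python3 st.py 665 -91 6.8 k
```

```text
13.2 [634.6  14.8  37.6] [ 0.57  0.05 -0.82] [-0.2 -0.  -0.4] [-0.27  0.19  2.09  0.62  0.34 -2.46]
centre [665.9 -91.4] yaw 6.8 cost 945 | dock: centre [-49.3  88.8] rel yaw 0.3 corner [-99.   13.5] | world corners [[625.0, -172.0], [724.0, -160.0], [707.0, -11.0], [607.0, -23.0]]
```

Emit:
drive_tool(commands=[[0,0.002,-0.0175,0,0,0,0],[0,0.002,-0.0175,0,0,0,0],[0,0.002,-0.0175,0,0,0,0],[0,0.002,-0.0175,0,0,0,0],[0,0,0,0,0,0,0]])

```text
t: 13.92
tcp_pos: [584.6, -15.7, 108.1]
orientation: [[-0.82, -0.086, 0.566], [-0.071, 0.996, 0.048], [-0.568, -0.001, -0.823]]
wrist_force: [-2.7, 2.7, 2.0]
gripper_width: 0.007
grip_force: 1.5
```

```bash
python3 st.py 666 -101 6.8 l
```

```text
13.93 [634.4 -11.5  35.7] [ 0.57  0.05 -0.82] [-2.7  2.7  2. ] [-0.33  0.2   2.09  0.68  0.37 -2.56]
centre [667.2 -99.4] yaw 7.8 cost 1209 | dock: centre [-48.9  80.6] rel yaw 1.3 corner [-97.3   4.6] | world corners [[628.0, -180.0], [727.0, -167.0], [707.0, -18.0], [608.0, -32.0]]
```

Emit:
drive_tool(commands=[[0,0.001,-0.01,0,0,0,0],[0,0,0,0,0,0,0]])

```text
t: 14.28
tcp_pos: [585.0, -19.2, 108.1]
orientation: [[-0.82, -0.087, 0.566], [-0.072, 0.996, 0.049], [-0.568, -0.001, -0.823]]
wrist_force: [-2.0, 5.2, 3.3]
gripper_width: 0.005
grip_force: 2.5
```

Emit:
drive_tool(commands=[[0,0.001,-0.008,0,0,0,0],[0,0,0,0,0,0,0]])

```text
t: 14.52
tcp_pos: [585.1, -20.7, 108.1]
orientation: [[-0.82, -0.089, 0.565], [-0.072, 0.996, 0.053], [-0.567, 0.002, -0.824]]
wrist_force: [-5.0, 12.0, 7.8]
gripper_width: 0.006
grip_force: 6.3
```

```bash
python3 st.py 667 -103 7 m
```

```text
14.53 [634.8 -16.   35.6] [ 0.56  0.05 -0.82] [-5.  12.   7.8] [-0.34  0.2   2.08  0.69  0.38 -2.59]
centre [ 668.9 -103.3] yaw 6.3 cost 1234 | dock: centre [-47.7  76.6] rel yaw -0.2 corner [-97.9   1.7] | world corners [[628.0, -183.0], [727.0, -172.0], [710.0, -23.0], [611.0, -34.0]]
```

Emit:
drive_tool(commands=[[0,0,-0.004,0,0,0,0],[0,0,0.04,0,0,0,0],[0,-0.1,0,0,0,0,0],[0,-0.09,0,0,0,0,0],[0,0,-0.09,0,0,0,0],[0,0,-0.09,0,0,0,0],[0,0,-0.09,0,0,0,0],[0,0.06,0,0,0,0,0],[0,0.03,0.003,0,0,0,0],[0,0,0,0,0,0,0]])

```text
t: 15.88
tcp_pos: [546.0, -114.9, 108.1]
orientation: [[-0.819, -0.087, 0.567], [-0.073, 0.996, 0.048], [-0.569, -0.002, -0.823]]
wrist_force: [-0.3, 0.4, -0.8]
gripper_width: 0.006
grip_force: 0.0
```

```bash
python3 st.py 669 -103 6.5 n
```

```text
15.88 [ 595.9 -110.7   35.7] [ 0.57  0.05 -0.82] [-0.3  0.4 -0.8] [-0.58  0.15  2.14  0.83  0.49 -2.91]
centre [ 668.5 -102.7] yaw 8.6 cost 1271 | dock: centre [-48.   77.2] rel yaw 2.1 corner [-95.3   0.5] | world corners [[630.0, -184.0], [729.0, -169.0], [707.0, -21.0], [608.0, -36.0]]
```

Emit:
drive_tool(commands=[[0,0.012,0.03,0,0,0,0],[0,0.014,0.001,0,0,0,0],[0,0,0,0,0,0,0]])

```text
t: 16.35
tcp_pos: [556.5, -102.6, 108.4]
orientation: [[-0.819, -0.087, 0.567], [-0.072, 0.996, 0.048], [-0.569, -0.002, -0.822]]
wrist_force: [-0.5, -0.2, -0.2]
gripper_width: 0.003
grip_force: 0.0
```

Emit:
drive_tool(commands=[[0,0.009,0.001,0,0,0,0],[0,0,0,0,0,0,0]])

```text
t: 16.6
tcp_pos: [559.5, -102.3, 107.9]
orientation: [[-0.82, -0.086, 0.566], [-0.071, 0.996, 0.048], [-0.568, -0.001, -0.823]]
wrist_force: [-2.5, 1.4, 1.5]
gripper_width: 0.005
grip_force: 1.2
```

Emit:
drive_tool(commands=[[0,0.01,0.001,0,0,0,0],[0,0,0,0,0,0,0]])

```text
t: 16.85
tcp_pos: [562.1, -100.9, 107.5]
orientation: [[-0.821, -0.089, 0.564], [-0.073, 0.996, 0.051], [-0.566, 0.001, -0.824]]
wrist_force: [-24.8, 2.6, 19.0]
gripper_width: 0.008
grip_force: 11.9
```

Emit:
drive_tool(commands=[[0,0.007,0.001,0,0,0,0],[0,0,0,0,0,0,0]])

```text
t: 17.1
tcp_pos: [563.1, -100.5, 107.4]
orientation: [[-0.822, -0.091, 0.562], [-0.074, 0.996, 0.052], [-0.564, 0.001, -0.826]]
wrist_force: [-55.6, -2.0, 43.7]
gripper_width: 0.006
grip_force: 27.6
```

Emit:
drive_tool(commands=[[0,-0.05,0,0,0,0,0],[0,-0.13,0.08,0,0,0,0],[0,-0.05,0.15,0.08,0,0,0],[0,-0.05,0.15,0.08,0,0,0],[0,0,0,0,0,0,0]])

```text
t: 17.73
tcp_pos: [462.3, 31.1, 162.7]
orientation: [[-0.817, -0.092, 0.569], [-0.077, 0.996, 0.05], [-0.571, -0.003, -0.821]]
wrist_force: [0.1, 0.0, 0.5]
gripper_width: 0.001
grip_force: 0.0
```

```bash
python3 st.py 669 -103 6.5 o;  python3 -c "
import cv2
a=cv2.imread('pics/o_top.png')[140:260,280:420];b=cv2.imread('pics/o_scene.png')[180:300,290:430]
cv2.imwrite('pics/o2.png',cv2.hconcat([cv2.resize(a,(400,343)),cv2.resize(b,(400,343))]))"
```

```text
17.73 [512.4  35.5  90.4] [ 0.57  0.05 -0.82] [0.1 0.  0.5] [-0.31 -0.29  2.41  0.49  0.5  -2.34]
centre [ 669.3 -102.4] yaw 5.8 cost 794 | dock: centre [-47.2  77.5] rel yaw -0.7 corner [-98.1   3.1] | world corners [[627.0, -182.0], [727.0, -172.0], [711.0, -23.0], [612.0, -33.0]]
```

View pics/o2.png

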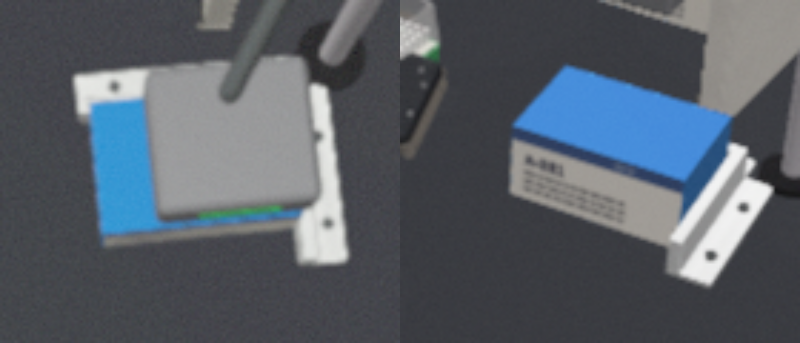

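Seated view: the printed side faces the robot and the carton sits against both rails. As a cross-check, I'll fit it from the scene camera alone.

Run:
```python
from h import *
fit((669,-103,np.radians(6)),None,("scene",))
fit((669,-103,np.radians(6)),None,("top",))
```

```text
centre [ 668.8 -103.3] yaw 6.7 cost 36 | dock: centre [-47.8  76.6] rel yaw 0.2 corner [-97.5   1.4] | world corners [[628.0, -184.0], [727.0, -172.0], [710.0, -23.0], [610.0, -35.0]]
centre [ 666.7 -101.7] yaw 4.5 cost 745 | dock: centre [-49.7  78.5] rel yaw -2.0 corner [-102.3    5.3] | world corners [[623.0, -180.0], [722.0, -172.0], [711.0, -23.0], [611.0, -31.0]]
```

The scene-only fit is very clean (cost 36): centre at (-47.8, 76.6) in the dock frame and square to 0.2°. The contact forces against both rails agree, so I'm handing in.

```bash
python3 -c "
from rig import finish_job
print(finish_job())"
```

```text
the job is handed in; nothing more can be done
None
```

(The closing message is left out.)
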